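# Gauge the hole, fit the third support post

## Task

The instrument base lacks its third support post, and nobody knows how deep the empty hole is. Lower the depth rod gently into the hole, let it rest on the bottom for a moment, and stand it back in the rack; then lower into the hole, held all the way to the bottom and not dropped, the one post whose top will come level with the two posts already on the base, and let go of it. The other two posts stay in the rack; touch down slowly, never bumping or pressing on the base or in its hole with more than about 60 N, and leave everything else where it lies.

Things in the scene. Friction and masses are not known exactly. Their poses are not given: they have to be found in the camera images.
- base: Fixed bare aluminium block, 150 x 150 x 65 mm, on the bench. Origin: centre of its underside; z up. Two fixed steel posts (16 mm thick) stand on it at x = +45, y = +-48 mm, their tops 40 mm above the block's top face. The empty blind hole opens in the top face at x = -35, y = 0 mm.
- socket (a point): Centre of the mouth of the empty blind hole, in the top face of the base (65 mm above the bench); z up, axes as the base. The hole is vertical, 17.6 mm wide, and is 30, 40 or 50 mm deep, which differs from start to start and cannot be read from any pose. Its bottom is flat and hard.
- rack: Fixed grey plastic rack, 60 (x) x 210 (y) x 40 mm. Origin: centre of its underside; z up. Four vertical holes in a row at x = 0, y = -78, -26, +26 and +78 mm, 17.5 mm wide, 30 mm deep (bottoms 10 mm above the bench). The rod and the three posts stand in them in any order, upright or nearly so; a rod put back may lean by 0.1 rad. Standing in the rack, the rod reaches 125 mm above the bench: carry a post over it, not into it.
- rod: Loose depth rod, 115 mm long, 130 g: steel shank 15.4 mm thick and 77 mm long, its flat tip tapered to 9.2 mm over the last 3.5 mm, with thin dark rings every 10 mm from the tip; above it a black handle 24 mm thick and 38 mm tall. Origin: centre of its lower tip; z along the rod towards the handle.
- post_70: Loose plain steel post, 16 mm thick, 70 mm long, about 110 g. Origin: centre of its lower end, which has a 1 mm chamfer; z towards its top. Level with the fixed posts in a hole 30 mm deep.
- post_80: The same, 80 mm long, about 130 g; level with the fixed posts in a hole 40 mm deep.
- post_90: The same, 90 mm long, about 145 g; level with the fixed posts in a hole 50 mm deep.
- tiprack_a: Bystander: loose white and orange pipette-tip box, 78 x 118 x 42 mm. Origin: centre of its underside.
- tiprack_b: Bystander: a second such tip box.
- screwdriver: Bystander: loose screwdriver lying on the bench.
- wrench: Bystander: loose wrench lying on the bench.
- coupling: Bystander: loose brass hose coupling, 32 mm wide, 34 mm tall. Origin: centre of its underside.
- foam_ring: Bystander: loose black pipe-insulation ring, 70 mm wide, 24 mm tall. Origin: centre of its underside.

How it is judged:
By the outcome, as a careful person would: the job done as asked, in the order asked, and still so for the second after the job is handed in, with the robot touching nothing.
It also fails if it takes over 72 s, if anything falls off the work surface, if the arm or the gripper's body presses on something with over 40 N, if the wrist force passes 120 N, or if a joint passes its speed limit or range.

## Robot

A 7-joint arm with a two-finger parallel gripper is mounted at the origin on the work surface. World frame = base frame: x ahead of the robot, y to its left, z up, the work surface at z = 0. Lengths are in m, angles in rad, forces in N, time in s.
With the tool pointing down it reaches from about 0.4 to 0.85 m from the base axis. Payload 4.5 kg.
Tool frame: the origin (TCP) lies at the very end of the fingers, on their centre line; the grasp point (between the pads) lies 19 mm behind it (r.pinch_z is the distance from the TCP to the grasp point, in m); z points along the fingers, y is the line along which they close (so a half turn about z gives the same grasp; the last joint's range is limited). The gripper opens to 88 mm and grips with 3 to 60 N. Pads are 18 mm wide; open, the fingers measure 123 mm over their backs; the gripper's body (75 mm by 187 mm) begins 45 mm behind the grasp point.
Start: joints at [1.319, 0.689, -0.195, 1.565, 0.157, 0.902, -0.215], TCP at [0.176, -0.6, 0.239] pointing down, gripper open.
Joint ranges: [-3.01, 3.01], [-0.46, 2.08], [-1.47, 1.51], [0.13, 2.56], [-1, 4.14], [0.04, 2.09], [-2.66, 2.66]. Speed limits (rad/s): [2.57, 2.57, 3.14, 3.14, 3.14, 3.14, 3.14].

## Interface

Orientations are given as a unit quaternion [x, y, z, w].
In Python, from plant import r, cams gives the robot as it stands.
- The arm moves only by the shell command python3 -m pendant 'ROWS' [FORCE]. ROWS is JSON, a list of rows, each a list of 3 entries, a list of its own where there are three numbers: the closure, from -1 (fully open) to 1 (shut), then the shift along the tool's x, y, z in mm, then the turn, a rotation vector about the tool's x, y, z in degrees. A call has 1 to 8 rows; each row shifts and turns the commanded pose from where the row before left it, along the tool's axes as they then stand; what a row does not reach is not made up. A row lasts 1/8 s, in which the tool goes at most 62.5 mm and 10.7 degrees, less where a joint would pass 70% of its speed; a pose out of reach is approached as far as the arm can. A call with a gripper value outside its range is refused whole. The fingers move at their own pace and stop on an object; FORCE is the grip in N (left out, the last holds). Time passes only in rows, so rows that do not move let the fingers close. It gives the time, the measured TCP pose, the force, the opening and the grip force at its end, in the units of the state.
- r.get_state(): the state, without advancing time (a new reading comes with each control period).
- cams.snapshot(name): name is "side" or "top" or "wrist"; returns a dict with "img" (420x560x3 uint8, red, green, blue), "camera_matrix" (3x3 intrinsics, pixels), "camera_from_world" (4x4, takes a point from world to camera coordinates); the wrist camera has in their place "tool_from_camera" (4x4, takes a point from camera to tool coordinates, whose origin is the TCP and whose axes are the flange's). Camera axes: x right, y up, looking along -z (the intrinsics and any distortion apply to the point x, -y, -z); pixel columns grow to the right and rows downward; lengths in m; the calibration is good to about 2 mm. A picture is of the moment at which its call begins: read the wrist's pose just before it. There is no depth.
- r.finish_job(): hands the job in; it is judged then, once.
The state is a dict: "clock": time; "q": joint angles; "qd": joint speeds; "joint_torque": joint torques, N m; "tool_pos": TCP position; "eef_rot": TCP orientation; "contact_force": force on the tool from outside, world axes, zero at the start; "moment": the same for the moment, N m; "opening": opening from 0.0 (shut) to 1.0 (fully open); "finger_force": force on a finger pad.
Only numpy, scipy, OpenCV 4.12 (cv2) and the standard library are available. Lean on these libraries where they do the work, as an engineer would, in place of code of your own. Each camera call takes 0.05 s, during which the arm holds its last target. There are 200 camera calls.

## Working session

There is one attempt and no reset: what is moved stays moved. The work goes in short steps, Python scripts to look and compute and a shell command to move; the robot and the scene stay as the last step left them, time stands still between calls to the robot, and variables do not carry over. Pictures are saved under pics/ and viewed, at most 10 in all, crops included, and the job is handed in when it is done.

```bash
mkdir -p pics; ls
python3 - <<'E'
from plant import r,cams
import cv2
s=r.get_state(); print(s['clock'],s['tool_pos'],s['eef_rot'],s['opening'])
for n in ['top','side']:
    d=cams.snapshot(n); cv2.imwrite(f'pics/{n}0.png',cv2.resize(d['img'][:,:,::-1],(800,600),interpolation=cv2.INTER_CUBIC)); print(n,d.keys(),d['camera_matrix'],d['camera_from_world'])
d=cams.snapshot('wrist');print(d.keys(),d['tool_from_camera'],d['camera_matrix'])
E
```

```text
pics
0.0 [ 0.17594331 -0.59906689  0.23792196] [ 9.89804200e-01  1.42431759e-01 -2.16741467e-04 -8.90150739e-04] 0.9962000625017713
top dict_keys(['img', 'camera_matrix', 'camera_from_world']) [[471.82878368   0.         275.40323466]
 [  0.         471.82878368 207.4909507 ]
 [  0.           0.           1.        ]] [[-0.02372856 -0.99969878  0.00626999 -0.03228472]
 [ 0.99801115 -0.02332119  0.05856504 -0.5973033 ]
 [-0.05840118  0.00764719  0.9982639  -1.41086531]
 [ 0.          0.          0.          1.        ]]
side dict_keys(['img', 'camera_matrix', 'camera_from_world']) [[386.12493362   0.         274.25496879]
 [  0.         386.12493362 212.3275721 ]
 [  0.           0.           1.        ]] [[-0.9986908  -0.0476601  -0.01857956  0.60728225]
 [ 0.0058163  -0.46665494  0.88442034 -0.10392701]
 [-0.0508218   0.88315439  0.4663212  -0.93240058]
 [ 0.          0.          0.          1.        ]]
dict_keys(['img', 'camera_matrix', 'tool_from_camera']) [[-5.21248485e-04  9.56201726e-01  2.92708026e-01  7.61096540e-02]
 [ 9.99999214e-01  1.64657912e-04  1.24288323e-03 -2.74633637e-04]
 [ 1.14025039e-03  2.92708444e-01 -9.56201060e-01 -1.45397482e-01]
 [ 0.00000000e+00  0.00000000e+00  0.00000000e+00  1.00000000e+00]] [[308.35039576   0.         282.45006795]
 [  0.         308.35039576 208.76709868]
 [  0.           0.           1.        ]]
```

View pics/top0.png

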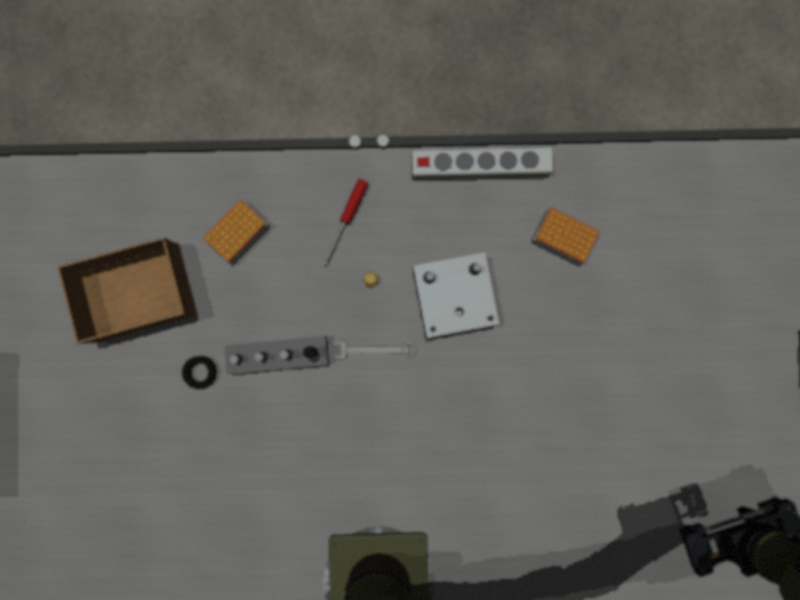

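View pics/side0.png

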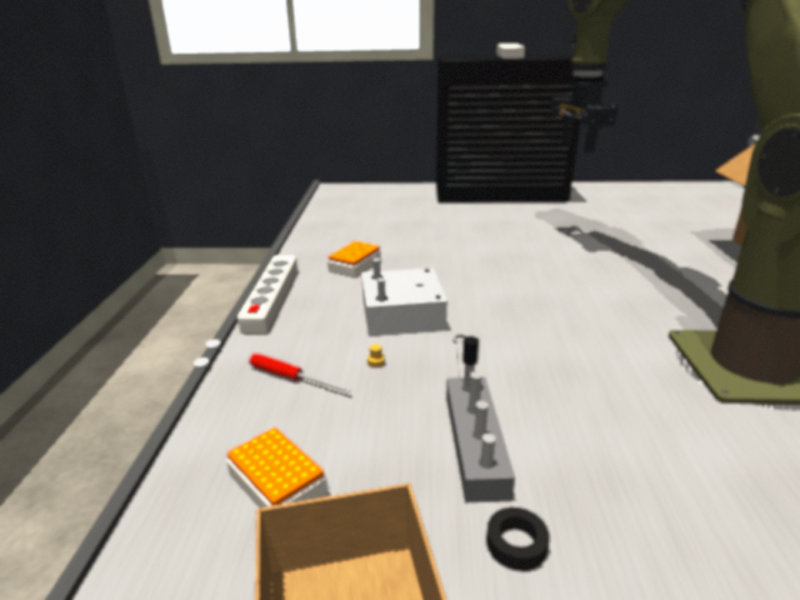

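Top view: rod handle (311,352) at the −y end of the rack, posts at (286,355), (261,357), (236,359). The empty hole is at (460,311) and the fixed posts at (430,277) and (476,269). The wrench is next to the rack at (340,350).

```bash
cat > h.py <<'E'
from plant import r,cams
import numpy as np, cv2
from scipy.spatial.transform import Rotation as Ro
F=np.diag([1,-1,-1])
def bp(K,Twc,px,z):  # Twc world_from_camera
    d=Twc[:3,:3]@F@np.linalg.inv(K)@np.array([px[0],px[1],1.])
    o=Twc[:3,3]; return o+d*(z-o[2])/d[2]
def tool():
    s=r.get_state(); T=np.eye(4); T[:3,:3]=Ro.from_quat(s['eef_rot']).as_matrix(); T[:3,3]=s['tool_pos']; return T,s
def proj(K,Tcw,p):
    c=F@(Tcw[:3,:3]@np.asarray(p)+Tcw[:3,3]); return (K@c)[:2]/c[2]
def togo(p,yaw=None): # TCP target; yaw of tool x, pointing down -> shift in tool mm in final orientation etc
    T,s=tool(); print('shift tool mm',(T[:3,:3].T@(np.asarray(p)-T[:3,3])*1000).round(1))
    if yaw is not None:
        x=np.array([np.cos(yaw),np.sin(yaw),0]);z=np.array([0,0,-1.]);R=np.c_[x,np.cross(z,x),z]
        print('turn deg',np.degrees(Ro.from_matrix(T[:3,:3].T@R).as_rotvec()).round(2),'shift in final axes',(R.T@(np.asarray(p)-T[:3,3])*1000).round(1))
def wsnap(name,crop=None):
    T,s=tool(); d=cams.snapshot('wrist'); Twc=T@d['tool_from_camera']; np.savez(f'pics/{name}.npz',K=d['camera_matrix'],T=Twc)
    im=d['img'][:,:,::-1]
    cv2.imwrite(f'pics/{name}.png',cv2.resize(im,(800,600),interpolation=cv2.INTER_CUBIC)); cv2.imwrite(f'pics/{name}_raw.png',im)
    print(s['clock'],s['tool_pos'])
def wbp(name,px,z): # px in 800x600 picture
    f=np.load(f'pics/{name}.npz'); return bp(f['K'],f['T'],((px[0]+.5)*.7-.5,(px[1]+.5)*.7-.5),z)
E
python3 - <<'E'
from h import *
d=cams.snapshot('top');K=d['camera_matrix'];T=np.linalg.inv(d['camera_from_world'])
for n,p,z in [('rod',(311,352),.125),('p1',(286,355),.09),('p2',(261,357),.09),('p3',(236,359),.09),('hole',(460,311),.065),('f1',(430,277),.105),('f2',(476,269),.105),('bTL',(414,265),.065),('bTR',(487,253),.065),('bBR',(499,326),.065),('bBL',(427,338),.065),('rTL',(225,346),.04),('rTR',(328,336),.04),('rBR',(329,366),.04),('rBL',(229,375),.04),('coup',(371,279),.034),('wrench',(340,350),.01)]:
    print(n,bp(K,T,(p[0]*.7,p[1]*.7),z).round(4))
togo([.5,0,.3],0)
E
```

```text
rod [0.4854 0.1177 0.125 ]
p1 [0.4799 0.1718 0.09  ]
p2 [0.4771 0.2217 0.09  ]
p3 [0.4743 0.2716 0.09  ]
hole [ 0.5605 -0.1815  0.065 ]
f1 [ 0.6283 -0.1195  0.105 ]
f2 [ 0.6422 -0.2117  0.105 ]
bTL [ 0.6573 -0.0898  0.065 ]
bTR [ 0.6786 -0.2407  0.065 ]
bBR [ 0.528  -0.2604  0.065 ]
bBL [ 0.507  -0.1125  0.065 ]
rTL [0.5003 0.3055 0.04  ]
rTR [0.5159 0.0917 0.04  ]
rBR [0.4538 0.0907 0.04  ]
rBL [0.4402 0.2978 0.04  ]
coup [ 0.6331 -0.      0.034 ]
wrench [0.4857 0.0695 0.01  ]
shift tool mm [ 479.8 -483.7  -61.3]
turn deg [-6.000e-02  1.000e-02  1.638e+01] shift in final axes [ 323.9 -599.3  -61.8]
```

```bash
python3 -m pendant '[[-1,[0,0,0],[0,0,-9.7]],[-1,[0,0,0],[0,0,-9.7]],[-1,[0,0,0],[0,0,-9.7]],[-1,[0,0,0],[0,0,-9.7]],[-1,[0,0,0],[0,0,-9.7]],[-1,[0,0,0],[0,0,-9.7]],[-1,[0,0,0],[0,0,-9.7]],[-1,[0,0,0],[0,0,-9.7]]]'
python3 - <<'E'
from h import *
print(tool()[1]['q']); togo([.56,-.18,.25],np.radians(94))
E
```

```text
clock: 1.2
tool_pos: [0.176, -0.5996, 0.2385]
eef_rot: [0.68, 0.733, 0.0, -0.0]
contact_force: [0.3, -0.1, -0.5]
opening: 1.001
finger_force: 0.0
[ 1.52235736  0.73702856 -0.57830735  1.55370688  0.45545171  0.98886497
  0.88377759]
shift tool mm [389.7 414.3 -11.5]
turn deg [-0.02 -0.02  0.29] shift in final axes [391.7 412.3 -11.5]
```

```bash
python3 -m pendant '[[-1,[39,41,-1],[0,0,0]],[-1,[39,41,-1],[0,0,0]],[-1,[39,41,-1],[0,0,0]],[-1,[39,41,-1],[0,0,0]],[-1,[39,41,-1],[0,0,0]],[-1,[39,41,-1],[0,0,0]],[-1,[39,41,-1],[0,0,0]],[-1,[39,41,-1],[0,0,0]]]'; python3 -m pendant '[[-1,[39,41,-1],[0,0,0]],[-1,[39,41,-1],[0,0,0]],[-1,[0,0,0],[0,0,0]],[-1,[0,0,0],[0,0,0]]]';python3 - <<'E'
from h import *
print(tool()[1]['q']); togo([.56,-.18,.25],np.radians(94))
wsnap('base1')
E
```

```text
clock: 2.2
tool_pos: [0.4828, -0.2644, 0.2467]
eef_rot: [0.682, 0.731, -0.0, 0.0]
contact_force: [1.1, -1.2, 0.7]
opening: 1.001
finger_force: 0.0
clock: 2.7
tool_pos: [0.5576, -0.1827, 0.2483]
eef_rot: [0.682, 0.731, -0.001, -0.0]
contact_force: [0.3, 0.0, 0.1]
opening: 0.997
finger_force: 0.0
[ 0.54404871  0.66564553 -0.53466075  1.66208181  0.40542164  0.92771179
 -0.07485524]
shift tool mm [ 2.5  2.6 -1.7]
turn deg [-0.08  0.04 -0.03] shift in final axes [ 2.5  2.6 -1.7]
2.7 [ 0.55758989 -0.18271922  0.24832388]
```

View pics/base1.png

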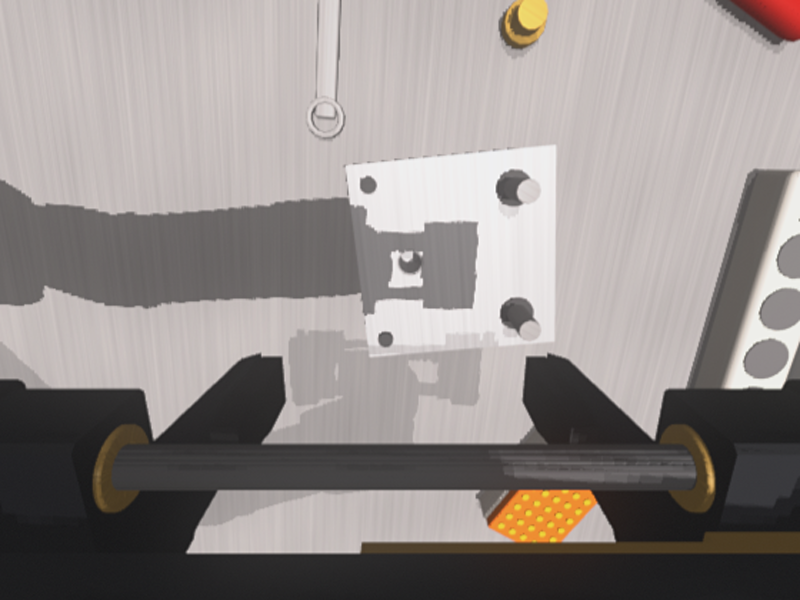

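Wrist view: hole mouth at about (410,262), base corners (346,166), (555,145), (554,342), (370,356), fixed-post tops (528,191), (529,330).

Run:
```python
from h import *
for n,p,z in [('hole',(410,262),.065),('f1',(528,191),.105),('f2',(529,330),.105),('c1',(346,166),.065),('c2',(555,145),.065),('c3',(554,342),.065),('c4',(370,356),.065)]:
    print(n,wbp('base1',p,z).round(4))
im=cv2.imread('pics/base1_raw.png')
cv2.imwrite('pics/base1c.png',cv2.resize(im[90:260,230:400],(600,600),interpolation=cv2.INTER_CUBIC))
```

```text
hole [ 0.562  -0.1777  0.065 ]
f1 [ 0.6325 -0.1178  0.105 ]
f2 [ 0.6475 -0.2117  0.105 ]
c1 [ 0.5113 -0.1111  0.065 ]
c2 [ 0.6578 -0.0868  0.065 ]
c3 [ 0.6822 -0.2351  0.065 ]
c4 [ 0.5352 -0.2577  0.065 ]
```

View pics/base1c.png

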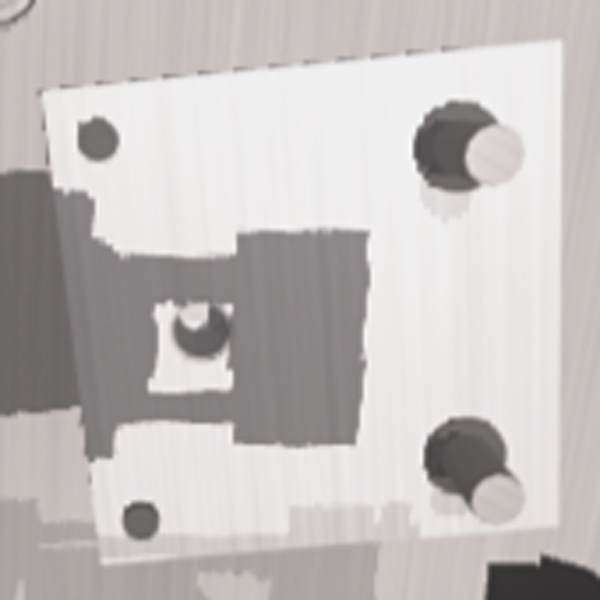

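Crop: hole mouth centre (202,329), fixed-post tops (494,155), (497,498), corners (42,92), (562,41), (558,526), (103,563).

Run:
```python
from h import *
f=np.load('pics/base1.npz')
L=[((202,329),(-.035,0,.065)),((494,155),(.045,.048,.105)),((497,498),(.045,-.048,.105)),((42,92),(-.075,.075,.065)),((562,41),(.075,.075,.065)),((558,526),(.075,-.075,.065)),((103,563),(-.075,-.075,.065))]
W=np.array([bp(f['K'],f['T'],(230+(p[0]+.5)/3.529-.5,90+(p[1]+.5)/3.529-.5),m[2]) for p,m in L]);M=np.array([m for _,m in L])
A=W[:,:2];B=M[:,:2];a=A.mean(0);b=B.mean(0)
U,S,V=np.linalg.svd((B-b).T@(A-a));R=(U@V).T
t=a-R@b; print('yaw',np.degrees(np.arctan2(R[1,0],R[0,0])),'base',t,'scale',S.sum()/((B-b)**2).sum());print(W.round(4));print('res mm',((A-(B@R.T+t))*1000).round(1))
print('hole fit',R@[-.035,0]+t)
d=cams.snapshot('side');print(tool()[1]['clock'])
togo([.484,.10,.25],np.radians(94))
```

```text
yaw 9.251787943792682 base [ 0.59639625 -0.17217396] scale 0.9942729736846527
[[ 0.562  -0.1773  0.065 ]
 [ 0.6327 -0.1178  0.105 ]
 [ 0.6478 -0.2116  0.105 ]
 [ 0.5107 -0.1108  0.065 ]
 [ 0.6583 -0.0866  0.065 ]
 [ 0.6823 -0.2344  0.065 ]
 [ 0.5352 -0.2578  0.065 ]]
res mm [[ 0.1  0.5]
 [-0.4 -0.3]
 [-0.7  0.7]
 [ 0.4 -0.6]
 [-0.  -0.6]
 [-0.2 -0.3]
 [ 0.8  0.4]]
hole fit [ 0.56185156 -0.17780103]
2.8
shift tool mm [288.3 -53.9  -1.8]
turn deg [-0.09  0.07 -0.17] shift in final axes [288.5 -53.   -1.6]
```

```bash
python3 -m pendant '[[-1,[43,-6,-3],[0,0,0]],[-1,[43,-6,-3],[0,0,0]],[-1,[43,-6,-3],[0,0,0]],[-1,[43,-6,-3],[0,0,0]],[-1,[43,-6,-3],[0,0,0]],[-1,[43,-6,-3],[0,0,0]],[-1,[43,-6,-3],[0,0,0]],[-1,[43,-6,-3],[0,0,0]]]'; python3 -m pendant '[[-1,[0,0,0],[0,0,0]],[-1,[0,0,0],[0,0,0]]]';python3 - <<'E'
from h import *
wsnap('rack1')
E
```

```text
clock: 3.8
tool_pos: [0.4863, 0.157, 0.2729]
eef_rot: [0.683, 0.73, -0.0, 0.0]
contact_force: [-0.1, 0.4, -0.1]
opening: 1.001
finger_force: 0.0
clock: 4.05
tool_pos: [0.4867, 0.1556, 0.2725]
eef_rot: [0.683, 0.73, -0.001, 0.001]
contact_force: [0.1, -0.9, -0.4]
opening: 1.001
finger_force: 0.0
4.05 [0.48670228 0.15555005 0.27253533]
```

View pics/rack1.png

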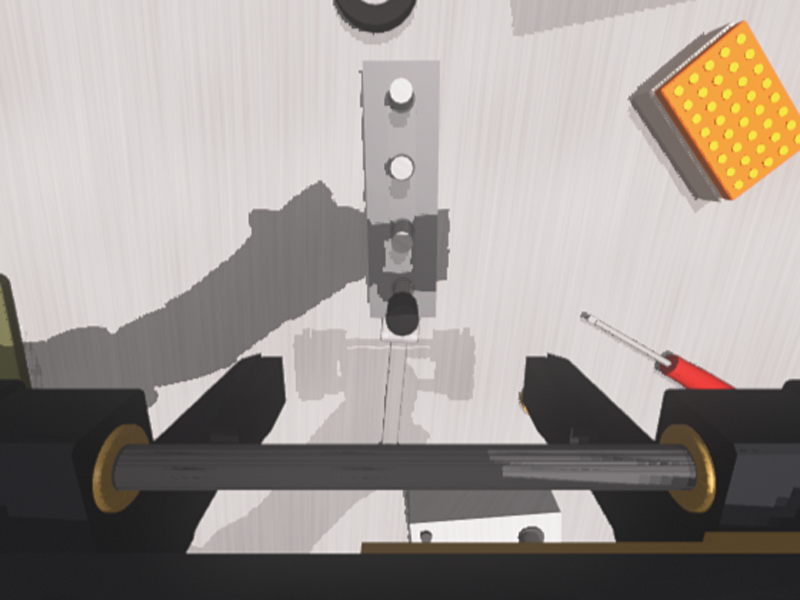

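Rack view: rod handle top near (403,320), post tops (402,241), (401,167), (401,91). I'm enlarging it to read the heights.

Run:
```python
import cv2,numpy as np
im=cv2.imread('pics/rack1_raw.png')
a=cv2.resize(im[35:140,240:320],None,fx=5.5,fy=5.5,interpolation=cv2.INTER_CUBIC); b=cv2.resize(im[135:240,240:320],None,fx=5.5,fy=5.5,interpolation=cv2.INTER_CUBIC)
b=np.clip(b.astype(float)*1.5,0,255).astype('uint8')
o=np.hstack([a[:,:400],b[:,:400]]);print(o.shape)
cv2.imwrite('pics/rack1c.png',o)
```

```text
(578, 800, 3)
```

View pics/rack1c.png

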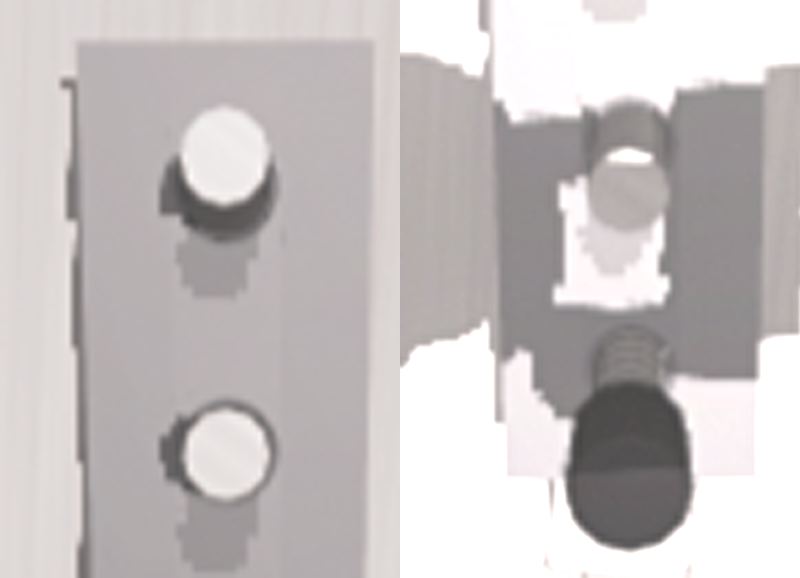

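Crop: post tops A (225,155), B (227,451) on the left; C (228,189) and rod top (230,508) on the right half (offset 400 removed). Rack corners: (77,42), (374,42), (108,476), (355,476). Post heights come next, from the side camera.

Run:
```python
from h import *
f=np.load('pics/rack1.npz')
def w(p,o,z): return bp(f['K'],f['T'],(240+(p[0]+.5)/5.5-.5,o+(p[1]+.5)/5.5-.5),z)
L=[(77,42,35,-.03,.105),(374,42,35,.03,.105),(108,476,135,-.03,-.105),(355,476,135,.03,-.105)]
A=np.array([w(l[:2],l[2],.04)[:2] for l in L]);B=np.array([l[3:] for l in L])
U,S,V=np.linalg.svd((B).T@(A-A.mean(0)));R=(U@V).T;t=A.mean(0)
print('yaw',np.degrees(np.arctan2(R[1,0],R[0,0])),'rack',t,'scale',S.sum()/(B**2).sum(),'res',((A-(B@R.T+t))*1000).round(1))
d=cams.snapshot('side');K=d['camera_matrix'];T=d['camera_from_world']
o=(437,230); im=d['img'][:,:,::-1]
o=(310,240);c=cv2.resize(im[o[1]:o[1]+100,o[0]:o[0]+60],None,fx=6,fy=6,interpolation=cv2.INTER_CUBIC).copy()
for n,p,oo,y in [('A',(225,155),35,.078),('B',(227,451),35,.026),('C',(228,189),135,-.026),('rod',(230,508),135,-.078)]:
    h=R@[0,y]+t
    print(n,'hole',h.round(4),[ (z,w(p,oo,z)[:2].round(4)) for z in ([.08,.09,.1] if n!='rod' else [.125])])
    print('  side proj', [ (z,((proj(K,T,[*h,z])-o)*6).round(0)) for z in ([.04,.08,.09,.1] if n!='rod' else [.04,.125])])
cv2.imwrite('pics/sidec.png',c)
```

```text
yaw 4.06892581053869 rack [0.48212949 0.20313663] scale 0.991060328360992 res [[ 0.3 -0.7]
 [-0.3 -1. ]
 [ 0.8  1. ]
 [-0.9  0.7]]
A hole [0.4766 0.2809] [(0.08, array([0.4766, 0.2806])), (0.09, array([0.4767, 0.2792])), (0.1, array([0.4769, 0.2777]))]
  side proj [(0.04, array([179., 495.])), (0.08, array([187., 391.])), (0.09, array([190., 365.])), (0.1, array([192., 337.]))]
B hole [0.4803 0.2291] [(0.08, array([0.4803, 0.2292])), (0.09, array([0.4803, 0.2292])), (0.1, array([0.4804, 0.2293]))]
  side proj [(0.04, array([151., 378.])), (0.08, array([158., 277.])), (0.09, array([160., 252.])), (0.1, array([161., 225.]))]
C hole [0.484  0.1772] [(0.08, array([0.4841, 0.174 ])), (0.09, array([0.484 , 0.1757])), (0.1, array([0.484 , 0.1774]))]
  side proj [(0.04, array([126., 274.])), (0.08, array([132., 177.])), (0.09, array([133., 152.])), (0.1, array([135., 127.]))]
rod hole [0.4877 0.1253] [(0.125, array([0.488 , 0.1228]))]
  side proj [(0.04, array([103., 182.])), (0.125, array([115., -22.]))]
```

View pics/sidec.png

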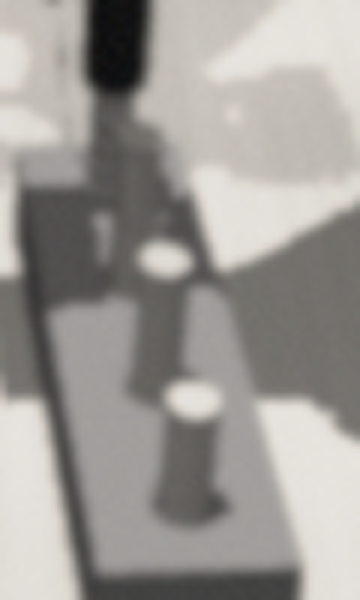

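Side crop: A's top is at (194,401) with its base about 103 px lower, so it is 70 mm. B's top at (166,258) gives 80 mm, and C's top at about y=137 gives 90 mm. This agrees with the wrist view (A, B, C = 70, 80, 90 mm, rod next to C).

Run:
```python
from h import *
togo([.488,.124,.088],np.radians(94))
```

```text
shift tool mm [-30.9  -0.8 184.5]
turn deg [-0.03  0.09 -0.24] shift in final axes [-31.2  -1.  184.4]
```

```bash
python3 -m pendant '[[-1,[-16,0,25],[0,0,0]],[-1,[-15,-1,30],[0,0,0]],[-1,[0,0,30],[0,0,0]],[-1,[0,0,30],[0,0,0]],[-1,[0,0,30],[0,0,0]],[-1,[0,0,25],[0,0,0]],[-1,[0,0,14],[0,0,0]],[-1,[0,0,0],[0,0,0]]]'; python3 -m pendant '[[0.4,[0,0,0],[0,0,0]],[0.6,[0,0,0],[0,0,0]],[1,[0,0,0],[0,0,0]],[1,[0,0,0],[0,0,0]],[1,[0,0,0],[0,0,0]],[1,[0,0,0],[0,0,0]]]' 25
python3 - <<'E'
from h import *
s=tool()[1];print(s['tool_pos'],s['contact_force'],s['moment'])
E
```

```text
clock: 5.15
tool_pos: [0.4875, 0.1257, 0.0881]
eef_rot: [0.683, 0.731, -0.001, -0.0]
contact_force: [0.5, -0.2, -0.2]
opening: 0.997
finger_force: 0.0
clock: 5.9
tool_pos: [0.4876, 0.1267, 0.0887]
eef_rot: [0.682, 0.731, -0.0, 0.0]
contact_force: [-0.9, -0.1, -0.6]
opening: 0.342
finger_force: 0.0
[0.4876106  0.12666754 0.08871763] [-0.86617714 -0.06703226 -0.60257551] [-0.03613863 -0.101148   -0.02279942]
```

```bash
python3 -m pendant '[[1,[0,0,0],[0,0,0]],[1,[0,0,0],[0,0,0]],[1,[0,0,0],[0,0,0]],[1,[0,0,0],[0,0,0]]]' 25
python3 - <<'E'
from h import *
s=tool()[1];print(s['tool_pos'],s['contact_force'],s['moment'])
E
```

```text
clock: 6.4
tool_pos: [0.4876, 0.1267, 0.0887]
eef_rot: [0.682, 0.731, -0.0, 0.0]
contact_force: [-0.1, -0.7, -0.6]
opening: 0.259
finger_force: 25.0
[0.48759694 0.12665144 0.08867775] [-0.05993121 -0.65408879 -0.63474395] [-0.02312614 -0.06407985 -0.03510446]
```

```bash
python3 -m pendant '[[1,[0,0,-10],[0,0,0]],[1,[0,0,-20],[0,0,0]],[1,[0,0,-25],[0,0,0]],[1,[0,0,-25],[0,0,0]],[1,[0,0,-15],[0,0,0]],[1,[0,0,0],[0,0,0]],[1,[0,0,0],[0,0,0]]]'
python3 - <<'E'
from h import *
s=tool()[1];print(s['tool_pos'],s['opening'],s['contact_force'],s['moment']); togo([.562,-.1777,.1837],np.radians(94))
E
```

```text
clock: 7.28
tool_pos: [0.4872, 0.1263, 0.1831]
eef_rot: [0.682, 0.731, -0.001, -0.0]
contact_force: [-1.3, -0.3, -2.0]
opening: 0.264
finger_force: 25.0
[0.4871545  0.12631102 0.18308253] 0.2643361711791056 [-1.32674133 -0.31822107 -1.96832412] [-0.05688615 -0.10534947  0.0250871 ]
shift tool mm [-308.5   53.6   -0.5]
turn deg [-0.07  0.03 -0.03] shift in final axes [-308.5   53.5   -0.6]
```

```bash
python3 -m pendant '[[1,[-38,6.5,0],[0,0,0]],[1,[-38,6.5,0],[0,0,0]],[1,[-38,6.5,0],[0,0,0]],[1,[-38,6.5,0],[0,0,0]],[1,[-38,6.5,0],[0,0,0]],[1,[-38,6.5,0],[0,0,0]],[1,[-38,6.5,0],[0,0,0]],[1,[-38,6.5,0],[0,0,0]]]';python3 -m pendant '[[1,[-3,1,20],[0,0,0]],[1,[0,0,10],[0,0,0]],[1,[0,0,0],[0,0,0]]]'
python3 - <<'E'
from h import *
wsnap('rodhole')
im=cv2.imread('pics/rodhole_raw.png');cv2.imwrite('pics/rodholec.png',cv2.resize(im[110:310,180:400],None,fx=3,fy=3,interpolation=cv2.INTER_CUBIC))
togo([.562,-.1757,.1537],np.radians(94));print(tool()[1]['contact_force'],tool()[1]['moment'])
E
```

```text
clock: 8.28
tool_pos: [0.56, -0.1741, 0.1824]
eef_rot: [0.682, 0.731, -0.001, -0.001]
contact_force: [1.3, 0.8, -2.0]
opening: 0.263
finger_force: 25.0
clock: 8.65
tool_pos: [0.5607, -0.1738, 0.1523]
eef_rot: [0.681, 0.732, -0.001, -0.002]
contact_force: [0.1, -0.8, -1.2]
opening: 0.263
finger_force: 25.0
8.65 [ 0.56066074 -0.17377574  0.15228565]
shift tool mm [-1.8  0.5 -0.5]
turn deg [-0.08 -0.07  0.14] shift in final axes [-1.8  0.5 -0.5]
[-0.47507263 -0.53967863 -1.57632814] [-0.05518086 -0.08942746  0.02094013]
```

View pics/rodholec.png

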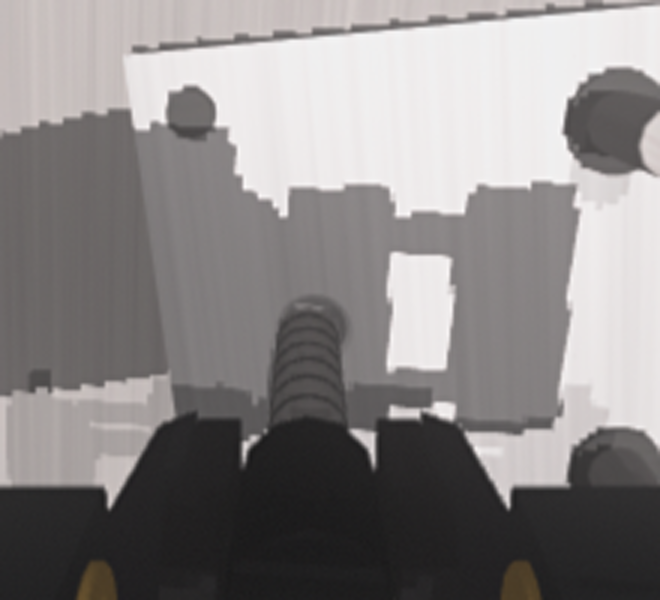

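Crop: rod tip above the hole; tip's far edge about (308,304), hole rim far edge about (312,294), right edge 347.

Run:
```python
from h import *
f=np.load('pics/rodhole.npz');Tc=np.linalg.inv(f['T'])
c=lambda p:((proj(f['K'],Tc,p)-[180,110]+.5)*3-.5).round(0)
T,s=tool();x,y,_=s['tool_pos']
def ring(cx,cy,z,rad): print([c([cx+rad*np.cos(a),cy+rad*np.sin(a),z]) for a in np.radians([0,90,180])])
print('hole pred');ring(.562,-.1777,.065,.0088)
for dy in (0,-.002,-.004): print('tip pred',dy);ring(x,y+dy,.0736,.0046);ring(x,y+dy,.0771,.0077)
```

```text
hole pred
[array([345., 333.]), array([315., 299.]), array([279., 328.])]
tip pred 0
[array([329., 329.]), array([312., 311.]), array([293., 326.])]
[array([341., 334.]), array([313., 303.]), array([280., 330.])]
tip pred -0.002
[array([328., 336.]), array([312., 318.]), array([292., 334.])]
[array([341., 342.]), array([312., 311.]), array([280., 337.])]
tip pred -0.004
[array([328., 344.]), array([311., 325.]), array([292., 341.])]
[array([340., 349.]), array([312., 318.]), array([279., 345.])]
```

```bash
python3 -m pendant '[[1,[-2,1,0],[0,0,0]],[1,[0,0,3],[0,0,0]],[1,[0,0,3],[0,0,0]],[1,[0,0,2],[0,0,0]],[1,[0,0,2],[0,0,0]],[1,[0,0,2],[0,0,0]],[1,[0,0,2],[0,0,0]],[1,[0,0,0],[0,0,0]]]'
python3 - <<'E'
from h import *
s=tool()[1];print(s['tool_pos'],s['opening'],s['contact_force'],s['moment'])
E
```

```text
clock: 9.7
tool_pos: [0.5627, -0.1777, 0.1395]
eef_rot: [0.682, 0.731, -0.0, -0.0]
contact_force: [-0.3, 0.2, -2.0]
opening: 0.262
finger_force: 25.0
[ 0.56272503 -0.17767872  0.139508  ] 0.26228916636907335 [-0.34180436  0.23227082 -1.99829785] [ 0.05876654 -0.03133703  0.00085491]
```

```bash
python3 -m pendant '[[1,[0,0,2],[0,0,0]],[1,[0,0,2],[0,0,0]],[1,[0,0,2],[0,0,0]],[1,[0,0,2],[0,0,0]]]'; python3 -m pendant '[[1,[0,0,2],[0,0,0]],[1,[0,0,2],[0,0,0]],[1,[0,0,2],[0,0,0]],[1,[0,0,2],[0,0,0]],[1,[0,0,2],[0,0,0]]]'
python3 - <<'E'
from h import *
s=tool()[1];print(s['tool_pos'],s['opening'],s['contact_force'],s['moment'])
E
```

```text
clock: 10.2
tool_pos: [0.5629, -0.1778, 0.1316]
eef_rot: [0.682, 0.731, -0.0, -0.0]
contact_force: [-1.0, 0.8, -1.5]
opening: 0.262
finger_force: 25.0
clock: 10.82
tool_pos: [0.5629, -0.1778, 0.1216]
eef_rot: [0.682, 0.731, -0.0, -0.0]
contact_force: [-0.0, 1.3, -0.7]
opening: 0.265
finger_force: 25.0
[ 0.56285212 -0.17779982  0.12158914] 0.26532163706655854 [-0.01731329  1.2574476  -0.73442062] [ 0.13155719  0.14817357 -0.05181071]
```

```bash
python3 -m pendant '[[1,[0,0,1],[0,0,0]],[1,[0,0,1],[0,0,0]],[1,[0,0,1],[0,0,0]],[1,[0,0,1],[0,0,0]],[1,[0,0,1],[0,0,0]]]';for i in 1 2 3; do :; done; python3 -m pendant '[[1,[0,0,0.5],[0,0,0]],[1,[0,0,0.5],[0,0,0]],[1,[0,0,0.5],[0,0,0]]]'; python3 -m pendant '[[1,[0,0,0.5],[0,0,0]],[1,[0,0,0.5],[0,0,0]],[1,[0,0,0.5],[0,0,0]]]'
```

```text
clock: 11.45
tool_pos: [0.5629, -0.1778, 0.1167]
eef_rot: [0.682, 0.731, -0.0, 0.0]
contact_force: [-2.0, -0.2, -0.2]
opening: 0.264
finger_force: 25.0
clock: 11.82
tool_pos: [0.5629, -0.1778, 0.1152]
eef_rot: [0.682, 0.731, -0.0, 0.0]
contact_force: [-0.4, 1.4, -0.5]
opening: 0.264
finger_force: 25.0
clock: 12.2
tool_pos: [0.5629, -0.1778, 0.1137]
eef_rot: [0.682, 0.731, -0.0, 0.0]
contact_force: [-0.1, 1.0, -1.3]
opening: 0.263
finger_force: 25.0
```

```bash
python3 -m pendant '[[1,[0,0,0.5],[0,0,0]],[1,[0,0,0.5],[0,0,0]],[1,[0,0,0.5],[0,0,0]]]'; python3 -m pendant '[[1,[0,0,0.5],[0,0,0]],[1,[0,0,0.5],[0,0,0]],[1,[0,0,0.5],[0,0,0]]]'
```

```text
clock: 12.58
tool_pos: [0.5629, -0.1778, 0.1122]
eef_rot: [0.682, 0.731, -0.0, 0.0]
contact_force: [-1.1, 0.6, -1.0]
opening: 0.265
finger_force: 25.0
clock: 12.95
tool_pos: [0.5629, -0.1778, 0.1107]
eef_rot: [0.682, 0.731, -0.0, 0.0]
contact_force: [-1.1, 1.4, -0.7]
opening: 0.266
finger_force: 25.0
```

Not 30 mm deep. The next candidate is a TCP height of about 0.1037.

```bash
python3 -m pendant '[[1,[0,0,1],[0,0,0]],[1,[0,0,1],[0,0,0]],[1,[0,0,1],[0,0,0]],[1,[0,0,1],[0,0,0]],[1,[0,0,1],[0,0,0]]]'; python3 -m pendant '[[1,[0,0,0.5],[0,0,0]],[1,[0,0,0.5],[0,0,0]],[1,[0,0,0.5],[0,0,0]]]'
```

```text
clock: 13.58
tool_pos: [0.5629, -0.1778, 0.1057]
eef_rot: [0.682, 0.731, -0.0, -0.0]
contact_force: [-0.3, 1.4, -0.6]
opening: 0.263
finger_force: 25.0
clock: 13.95
tool_pos: [0.5629, -0.1778, 0.1042]
eef_rot: [0.682, 0.731, -0.0, -0.0]
contact_force: [-0.9, 2.0, -0.2]
opening: 0.263
finger_force: 25.0
```

```bash
python3 -m pendant '[[1,[0,0,0.5],[0,0,0]],[1,[0,0,0.5],[0,0,0]]]'
```

```text
clock: 14.2
tool_pos: [0.563, -0.1778, 0.1036]
eef_rot: [0.682, 0.731, -0.0, 0.0]
contact_force: [-2.2, 1.6, 6.4]
opening: 0.267
finger_force: 25.0
```

```bash
python3 -m pendant '[[1,[0,0,0.5],[0,0,0]],[1,[0,0,0.5],[0,0,0]]]'
```

```text
clock: 14.45
tool_pos: [0.5631, -0.1778, 0.1035]
eef_rot: [0.682, 0.731, -0.0, 0.001]
contact_force: [-4.7, 2.3, 13.1]
opening: 0.263
finger_force: 25.0
```

Contact is at 0.1036, so the hole is 40 mm deep and post_80 is needed. I'll let the rod rest, then withdraw it.

```bash
python3 -m pendant '[[1,[0,0,0],[0,0,0]],[1,[0,0,0],[0,0,0]],[1,[0,0,0],[0,0,0]],[1,[0,0,0],[0,0,0]],[1,[0,0,0],[0,0,0]],[1,[0,0,0],[0,0,0]],[1,[0,0,0],[0,0,0]],[1,[0,0,0],[0,0,0]]]';  python3 -m pendant '[[1,[0,0,-3],[0,0,0]],[1,[0,0,-8],[0,0,0]],[1,[0,0,-12],[0,0,0]],[1,[0,0,-15],[0,0,0]],[1,[0,0,-15],[0,0,0]],[1,[0,0,-15],[0,0,0]],[1,[0,0,-12],[0,0,0]],[1,[0,0,0],[0,0,0]]]'
python3 - <<'E'
from h import *
togo([.4877,.1265,.1837],np.radians(94))
E
```

```text
clock: 15.45
tool_pos: [0.5631, -0.1778, 0.1035]
eef_rot: [0.682, 0.731, -0.0, 0.001]
contact_force: [-3.4, 2.1, 10.1]
opening: 0.265
finger_force: 25.0
clock: 16.45
tool_pos: [0.5636, -0.178, 0.1834]
eef_rot: [0.682, 0.731, 0.001, 0.001]
contact_force: [0.4, 0.2, -2.0]
opening: 0.264
finger_force: 25.0
shift tool mm [309.  -54.7  -0.6]
turn deg [ 0.13  0.04 -0.04] shift in final axes [ 3.091e+02 -5.450e+01 -3.000e-01]
```

```bash
python3 -m pendant '[[1,[38.6,-6.8,0],[0,0,0]],[1,[38.6,-6.8,0],[0,0,0]],[1,[38.6,-6.8,0],[0,0,0]],[1,[38.6,-6.8,0],[0,0,0]],[1,[38.6,-6.8,0],[0,0,0]],[1,[38.6,-6.8,0],[0,0,0]],[1,[38.6,-6.8,0],[0,0,0]],[1,[38.6,-6.8,0],[0,0,0]]]';python3 -m pendant '[[1,[0,0,20],[0,0,0]],[1,[0,0,20],[0,0,0]],[1,[0,0,10],[0,0,0]],[1,[0,0,0],[0,0,0]],[1,[0,0,0],[0,0,0]]]'
python3 - <<'E'
from h import *
togo([.4876,.1267,.0887],np.radians(94)); print(tool()[1]['tool_pos'])
E
```

```text
clock: 17.45
tool_pos: [0.4867, 0.1275, 0.1818]
eef_rot: [0.682, 0.731, -0.0, -0.0]
contact_force: [0.4, 0.3, -2.1]
opening: 0.261
finger_force: 25.0
clock: 18.08
tool_pos: [0.4876, 0.1265, 0.1326]
eef_rot: [0.682, 0.731, 0.0, 0.0]
contact_force: [-0.7, 1.0, -1.6]
opening: 0.263
finger_force: 25.0
shift tool mm [ 0.2 -0.  43.9]
turn deg [ 0.04 -0.01 -0.04] shift in final axes [ 0.2  0.  43.9]
[0.48758657 0.12653178 0.1326184 ]
```

Perfectly lined up; I'll insert it slowly.

```bash
python3 -m pendant '[[1,[0,0,6],[0,0,0]],[1,[0,0,6],[0,0,0]],[1,[0,0,4],[0,0,0]],[1,[0,0,4],[0,0,0]]]'; python3 -m pendant '[[1,[0,0,4],[0,0,0]],[1,[0,0,4],[0,0,0]],[1,[0,0,4],[0,0,0]],[1,[0,0,3],[0,0,0]],[1,[0,0,3],[0,0,0]],[1,[0,0,2],[0,0,0]]]';python3 -m pendant '[[1,[0,0,1],[0,0,0]],[1,[0,0,1],[0,0,0]],[1,[0,0,0.7],[0,0,0]]]'
```

```text
clock: 18.58
tool_pos: [0.4872, 0.1264, 0.1119]
eef_rot: [0.682, 0.731, -0.0, 0.0]
contact_force: [-0.1, 0.2, -1.1]
opening: 0.264
finger_force: 25.0
clock: 19.32
tool_pos: [0.4872, 0.1264, 0.092]
eef_rot: [0.682, 0.731, -0.0, 0.0]
contact_force: [-0.8, 0.8, -2.2]
opening: 0.261
finger_force: 25.0
clock: 19.7
tool_pos: [0.4873, 0.1264, 0.0895]
eef_rot: [0.682, 0.731, 0.0, 0.0]
contact_force: [-0.3, 0.8, -1.3]
opening: 0.267
finger_force: 25.0
```

```bash
python3 -m pendant '[[-0.6,[0,0,0],[0,0,0]],[-0.6,[0,0,0],[0,0,0]],[-0.6,[0,0,0],[0,0,0]],[-0.6,[0,0,0],[0,0,0]],[-0.6,[0,0,0],[0,0,0]],[-0.6,[0,0,-3],[0,0,0]],[-0.6,[0,0,-10],[0,0,0]],[-0.6,[0,0,-20],[0,0,0]]]'; python3 -m pendant '[[-0.6,[0,0,-25],[0,0,0]],[-0.6,[0,0,-20],[0,0,0]],[-0.6,[0,0,0],[0,0,0]]]'
python3 - <<'E'
from h import *
togo([.4803,.2300,.061],np.radians(94)); print(tool()[1]['tool_pos'])
E
```

```text
clock: 20.7
tool_pos: [0.4868, 0.1263, 0.1229]
eef_rot: [0.682, 0.731, -0.001, -0.0]
contact_force: [0.8, -0.2, 0.0]
opening: 0.799
finger_force: 0.0
clock: 21.08
tool_pos: [0.4882, 0.1268, 0.1691]
eef_rot: [0.682, 0.731, 0.002, 0.001]
contact_force: [-0.3, 0.7, -0.3]
opening: 0.804
finger_force: 0.0
shift tool mm [103.4  -1.2 108.2]
turn deg [ 0.2  -0.06 -0.05] shift in final axes [103.6  -0.7 108.1]
[0.48822001 0.12675016 0.1691132 ]
```

```bash
python3 -m pendant '[[-0.6,[35,0,0],[0,0,0]],[-0.6,[40,-1,0],[0,0,0]],[-0.6,[28.5,0,0],[0,0,0]],[-0.6,[0,0,25],[0,0,0]],[-0.6,[0,0,30],[0,0,0]],[-0.6,[0,0,20],[0,0,0]],[-0.6,[0,0,0],[0,0,0]]]'
python3 - <<'E'
from h import *
togo([.4803,.2300,.061],np.radians(94));T,s=tool(); print(s['tool_pos'])
wsnap('B')
im=cv2.imread('pics/B_raw.png');cv2.imwrite('pics/Bc.png',cv2.resize(im[110:310,180:400],None,fx=3,fy=3,interpolation=cv2.INTER_CUBIC))
f=np.load('pics/B.npz');Tc=np.linalg.inv(f['T'])
c=lambda p:((proj(f['K'],Tc,p)-[180,110]+.5)*3-.5).round(0)
print([c([.4803+.008*np.cos(a),.2300+.008*np.sin(a),.09]) for a in np.radians([0,90,180,270])])
E
```

```text
clock: 21.95
tool_pos: [0.4777, 0.2288, 0.0908]
eef_rot: [0.682, 0.731, -0.002, -0.0]
contact_force: [0.1, -0.5, -0.3]
opening: 0.803
finger_force: 0.0
shift tool mm [ 1.   2.8 29.8]
turn deg [-0.21  0.13  0.01] shift in final axes [ 1.   2.7 29.8]
[0.47769932 0.22883978 0.09078224]
21.95 [0.47769932 0.22883978 0.09078224]
[array([368., 467.]), array([325., 422.]), array([276., 461.]), array([319., 505.])]
```

View pics/Bc.png

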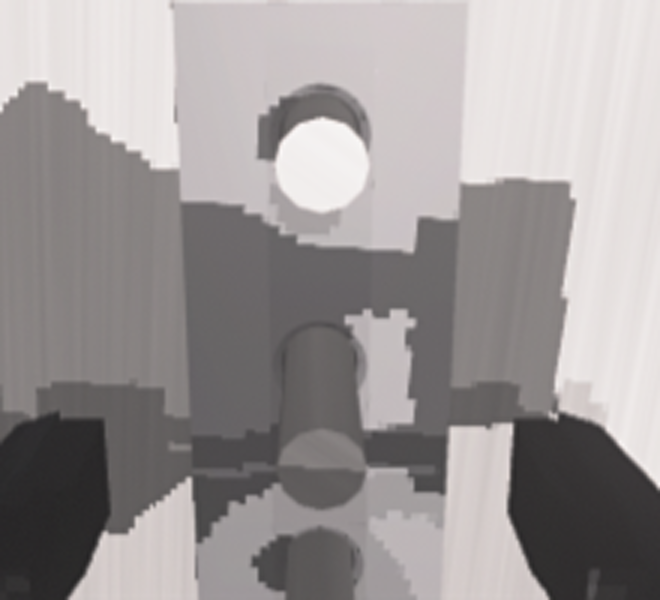

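Crop: the top of post B is at (323,468), which matches the prediction for (0.480, 0.229) at z = 0.09. Its height confirms post_80.

```bash
python3 -m pendant '[[-0.6,[0.3,2.5,5],[0,0,0]],[-0.6,[0,0,13],[0,0,0]],[-0.6,[0,0,12],[0,0,0]],[1,[0,0,0],[0,0,0]],[1,[0,0,0],[0,0,0]],[1,[0,0,0],[0,0,0]],[1,[0,0,0],[0,0,0]],[1,[0,0,0],[0,0,0]]]' 30; python3 -m pendant '[[1,[0,0,0],[0,0,0]],[1,[0,0,0],[0,0,0]],[1,[0,0,0],[0,0,0]],[1,[0,0,0],[0,0,0]],[1,[0,0,0],[0,0,0]],[1,[0,0,0],[0,0,0]]]'
```

```text
clock: 23.0
tool_pos: [0.4816, 0.2301, 0.0627]
eef_rot: [0.682, 0.731, 0.0, 0.0]
contact_force: [0.1, 0.3, -0.7]
opening: 0.257
finger_force: 0.0
clock: 23.75
tool_pos: [0.4814, 0.2301, 0.0625]
eef_rot: [0.682, 0.731, -0.0, -0.0]
contact_force: [-2.0, -0.9, 2.5]
opening: 0.169
finger_force: 29.9
```

```bash
python3 -m pendant '[[1,[0,0,-6],[0,0,0]],[1,[0,0,-14],[0,0,0]],[1,[0,0,-20],[0,0,0]],[1,[0,0,-25],[0,0,0]],[1,[0,0,-25],[0,0,0]],[1,[0,0,-25],[0,0,0]],[1,[0,0,-15],[0,0,0]],[1,[0,0,0],[0,0,0]]]'
python3 - <<'E'
from h import *
togo([.5629,-.1770,.1925],np.radians(94));T,s=tool(); print(s['tool_pos'],s['opening'],s['contact_force'])
E
```

```text
clock: 24.75
tool_pos: [0.4822, 0.2303, 0.1937]
eef_rot: [0.682, 0.731, 0.001, 0.0]
contact_force: [-0.4, -0.1, -2.2]
opening: 0.172
finger_force: 29.9
shift tool mm [-411.9   52.4    0.9]
turn deg [ 0.14 -0.06 -0.05] shift in final axes [-412.    52.1    1.2]
[0.48222199 0.23034076 0.193659  ] 0.17151397765808102 [-0.41004499 -0.08395039 -2.17564013]
```

```bash
python3 -m pendant '[[1,[-41,5.2,0],[0,0,0]],[1,[-41,5.2,0],[0,0,0]],[1,[-41,5.2,0],[0,0,0]],[1,[-41,5.2,0],[0,0,0]],[1,[-41,5.2,0],[0,0,0]],[1,[-41,5.2,0],[0,0,0]],[1,[-41,5.2,0],[0,0,0]],[1,[-41,5.2,0],[0,0,0]]]'; python3 -m pendant '[[1,[-41,5.2,0],[0,0,0]],[1,[-41,5.2,0],[0,0,0]],[1,[0,0,20],[0,0,0]],[1,[0,0,25],[0,0,0]],[1,[0,0,15],[0,0,0]],[1,[0,0,5],[0,0,0]],[1,[0,0,0],[0,0,0]],[1,[0,0,0],[0,0,0]]]'
python3 - <<'E'
from h import *
togo([.5629,-.1775,.1275],np.radians(94));T,s=tool(); x,y,z=s['tool_pos'];print(x,y,z,s['contact_force'],s['moment'])
wsnap('ph')
im=cv2.imread('pics/ph_raw.png');c_=cv2.resize(im[180:270,230:330],None,fx=6.5,fy=6.5,interpolation=cv2.INTER_CUBIC);cv2.imwrite('pics/phc.png',np.clip(c_*1.4,0,255))
f=np.load('pics/ph.npz');Tc=np.linalg.inv(f['T'])
c=lambda p:((proj(f['K'],Tc,p)-[230,180]+.5)*6.5-.5).round(0)
zb=z-.0525
def ring(cx,cy,z,rad): print([c([cx+rad*np.cos(a),cy+rad*np.sin(a),z]) for a in np.radians([0,90,180])])
ring(.5625,-.1777,.065,.0088);
for yy in (y,y-.001): ring(x,yy,zb+.001,.008)
E
```

```text
clock: 25.75
tool_pos: [0.5453, -0.0956, 0.1914]
eef_rot: [0.682, 0.731, -0.001, -0.001]
contact_force: [1.1, -0.3, -1.6]
opening: 0.17
finger_force: 29.9
clock: 26.75
tool_pos: [0.5624, -0.1753, 0.1283]
eef_rot: [0.682, 0.731, 0.0, 0.001]
contact_force: [-0.7, -0.1, -1.7]
opening: 0.171
finger_force: 29.9
shift tool mm [-2.3  0.3  0.8]
turn deg [ 0.08  0.03 -0.02] shift in final axes [-2.3  0.3  0.8]
0.5624256919602046 -0.17526019581704813 0.12825572795966034 [-0.70040155 -0.11889823 -1.65462688] [-0.07324985 -0.10425982 -0.0038252 ]
26.75 [ 0.56242569 -0.1752602   0.12825573]
[array([419., 323.]), array([345., 243.]), array([260., 313.])]
[array([416., 340.]), array([346., 263.]), array([264., 330.])]
[array([416., 349.]), array([345., 273.]), array([264., 339.])][ WARN:0@0.386] global loadsave.cpp:1063 imwrite_ Unsupported depth image for selected encoder is fallbacked to CV_8U.
```

View pics/phc.png

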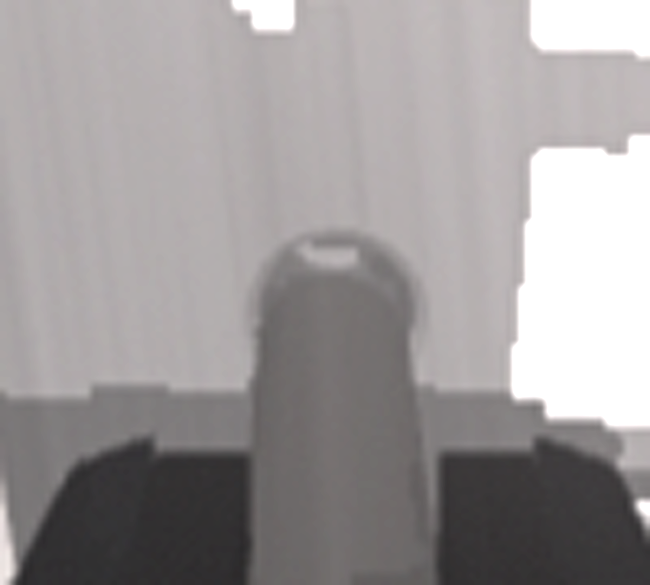

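Crop: hole rim spans x 255–425 with its far edge at 232. The post spans x 260–412 with its far edge at 262, so it needs about 1.3 mm toward −y and 0.4 mm toward +x.

```bash
python3 -m pendant '[[1,[-1.3,0.4,0],[0,0,0]],[1,[0,0,3],[0,0,0]],[1,[0,0,3],[0,0,0]],[1,[0,0,2],[0,0,0]],[1,[0,0,0],[0,0,0]]]';python3 - <<'E'
from h import *
s=tool()[1];print(s['tool_pos'],s['contact_force'],s['moment'])
E
```

```text
clock: 27.42
tool_pos: [0.5622, -0.1765, 0.1193]
eef_rot: [0.682, 0.731, -0.0, -0.0]
contact_force: [-0.5, -0.0, -0.6]
opening: 0.171
finger_force: 29.9
[ 0.56217172 -0.17652609  0.1192519 ] [-0.4920141  -0.04917238 -0.64241365] [-0.03642529 -0.08427254  0.04427344]
```

```bash
python3 -m pendant '[[1,[0,0.5,0.3],[0,0,0]],[1,[0,0,0.5],[0,0,0]],[1,[0,0,0.5],[0,0,0]],[1,[0,0,0.5],[0,0,0]]]';python3 -m pendant '[[1,[0,0,0.5],[0,0,0]],[1,[0,0,0.5],[0,0,0]]]';python3 - <<'E'
from h import *
s=tool()[1];print(s['tool_pos'],s['contact_force'],s['moment'])
E
```

```text
clock: 27.92
tool_pos: [0.5628, -0.1766, 0.1177]
eef_rot: [0.682, 0.731, -0.0, 0.0]
contact_force: [-0.5, 0.3, -1.2]
opening: 0.171
finger_force: 29.9
clock: 28.18
tool_pos: [0.5628, -0.1765, 0.1167]
eef_rot: [0.682, 0.731, -0.0, 0.0]
contact_force: [-0.1, 0.3, -0.8]
opening: 0.17
finger_force: 29.9
[ 0.56279998 -0.17654419  0.11668575] [-0.13066798  0.25306712 -0.80503964] [ 0.00879668 -0.10000412  0.00894545]
```

```bash
python3 -m pendant '[[1,[0,0,0.5],[0,0,0]],[1,[0,0,0.5],[0,0,0]],[1,[0,0,0.5],[0,0,0]]]';python3 -m pendant '[[1,[0,0,0.7],[0,0,0]],[1,[0,0,0.7],[0,0,0]],[1,[0,0,0.7],[0,0,0]]]';python3 - <<'E'
from h import *
s=tool()[1];print(s['tool_pos'],s['contact_force'],s['moment'])
E
```

```text
clock: 28.55
tool_pos: [0.5628, -0.1765, 0.1152]
eef_rot: [0.682, 0.731, -0.0, 0.0]
contact_force: [0.5, 0.4, -1.7]
opening: 0.172
finger_force: 29.9
clock: 28.92
tool_pos: [0.5628, -0.1766, 0.1131]
eef_rot: [0.682, 0.731, -0.0, 0.0]
contact_force: [-0.9, -0.1, -0.4]
opening: 0.173
finger_force: 29.9
[ 0.56281811 -0.17656704  0.11308051] [-0.92878286 -0.11308722 -0.43694175] [-0.05958114 -0.06681349  0.05810036]
```

It's in the mouth with no contact force. Lowering further.

```bash
python3 -m pendant '[[1,[0,0,1.5],[0,0,0]],[1,[0,0,1.5],[0,0,0]],[1,[0,0,1.5],[0,0,0]],[1,[0,0,1.5],[0,0,0]]]';python3 -m pendant '[[1,[0,0,2],[0,0,0]],[1,[0,0,2],[0,0,0]],[1,[0,0,2],[0,0,0]],[1,[0,0,2],[0,0,0]]]'
```

```text
clock: 29.42
tool_pos: [0.5628, -0.1766, 0.107]
eef_rot: [0.682, 0.731, -0.0, 0.0]
contact_force: [-0.7, -0.1, -1.0]
opening: 0.167
finger_force: 29.9
clock: 29.92
tool_pos: [0.5628, -0.1766, 0.099]
eef_rot: [0.682, 0.731, -0.0, 0.0]
contact_force: [0.7, -0.2, -0.2]
opening: 0.17
finger_force: 29.9
```

```bash
python3 -m pendant '[[1,[0,0,2],[0,0,0]],[1,[0,0,2],[0,0,0]],[1,[0,0,2],[0,0,0]],[1,[0,0,2],[0,0,0]]]';python3 -m pendant '[[1,[0,0,2],[0,0,0]],[1,[0,0,2],[0,0,0]],[1,[0,0,2],[0,0,0]],[1,[0,0,1],[0,0,0]]]'
```

```text
clock: 30.42
tool_pos: [0.5628, -0.1765, 0.091]
eef_rot: [0.682, 0.731, -0.0, 0.0]
contact_force: [0.6, -0.1, -1.1]
opening: 0.171
finger_force: 29.9
clock: 30.92
tool_pos: [0.5627, -0.1765, 0.084]
eef_rot: [0.682, 0.731, -0.0, -0.0]
contact_force: [-0.5, 0.0, -1.9]
opening: 0.17
finger_force: 29.9
```

```bash
python3 -m pendant '[[1,[0,0,1],[0,0,0]],[1,[0,0,1],[0,0,0]],[1,[0,0,1],[0,0,0]],[1,[0,0,1],[0,0,0]],[1,[0,0,1],[0,0,0]]]';python3 -m pendant '[[1,[0,0,0.5],[0,0,0]],[1,[0,0,0.5],[0,0,0]],[1,[0,0,0.5],[0,0,0]]]'
```

```text
clock: 31.55
tool_pos: [0.5628, -0.1766, 0.0791]
eef_rot: [0.682, 0.731, -0.0, 0.0]
contact_force: [-0.0, 0.0, -1.1]
opening: 0.174
finger_force: 29.9
clock: 31.92
tool_pos: [0.5628, -0.1766, 0.0776]
eef_rot: [0.682, 0.731, 0.0, 0.0]
contact_force: [-0.9, -0.5, -0.4]
opening: 0.166
finger_force: 29.9
```

```bash
python3 -m pendant '[[1,[0,0,0.5],[0,0,0]],[1,[0,0,0.5],[0,0,0]]]'
```

```text
clock: 32.17
tool_pos: [0.5632, -0.1766, 0.0775]
eef_rot: [0.682, 0.731, 0.0, 0.001]
contact_force: [-1.7, -0.3, 8.5]
opening: 0.171
finger_force: 29.9
```

Bottom contact is at 0.0775, exactly as predicted. Releasing and retreating.

```bash
python3 -m pendant '[[1,[0,0,0],[0,0,0]],[-0.4,[0,0,0],[0,0,0]],[-0.4,[0,0,0],[0,0,0]],[-0.4,[0,0,0],[0,0,0]],[-0.4,[0,0,0],[0,0,0]],[-0.4,[0,0,0],[0,0,0]],[-0.4,[0,0,0],[0,0,0]]]'; python3 -m pendant '[[-0.4,[0,0,-5],[0,0,0]],[-0.4,[0,0,-15],[0,0,0]],[-0.4,[0,0,-30],[0,0,0]],[-0.4,[0,0,-40],[0,0,0]],[-0.4,[0,0,-40],[0,0,0]],[-0.4,[0,0,-30],[0,0,0]],[-0.4,[0,0,0],[0,0,0]],[-0.4,[0,0,0],[0,0,0]]]'
python3 - <<'E'
from h import *
wsnap('end')
E
```

```text
clock: 33.05
tool_pos: [0.5628, -0.1766, 0.0766]
eef_rot: [0.682, 0.731, -0.0, 0.0]
contact_force: [-0.5, -0.2, 0.9]
opening: 0.701
finger_force: 0.0
clock: 34.05
tool_pos: [0.5622, -0.1766, 0.2365]
eef_rot: [0.682, 0.731, -0.0, -0.0]
contact_force: [-0.1, -0.0, -0.1]
opening: 0.701
finger_force: 0.0
34.05 [ 0.56223679 -0.1766484   0.23652798]
```

View pics/end.png

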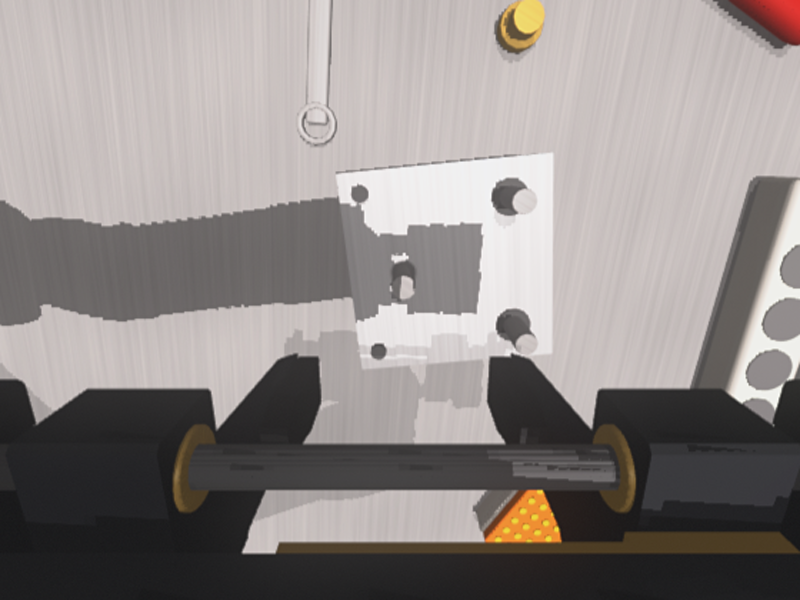

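The post stands in the hole at (403,285), level with the two fixed posts, and the surroundings are undisturbed.

```bash
python3 -c "
from plant import r
print(r.finish_job())"
```

```text
the job is handed in; nothing more can be done
None
```

The hole measured 40 mm deep, so post_80 was lowered to the bottom and released, the rod is back in the rack and the job is handed in at about 34 s with no more than about 13 N read on the base; I viewed 11 pictures, one over the limit of 10.

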